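Press the lid tight on a meal dish in a two-part lidding tool

TASK

Seat the small oblong lidded dish flat and square in the pocket of the lidding tool's lower half and let go of it. Then fit the white upper half over it on the two dowels, press the halves fully together against the spring, and finish while still holding them pressed shut. Leave the other things on the table where they are.

Things in the scene. Friction and masses are not known exactly. Their poses are not given: they have to be found in the camera images.
- nest: lower half of the lidding tool: aluminium block 190 x 100 mm (its x, y), fixed to the table, with an oblong pocket in its top. Origin: centre of its underside, on the table; x along its length, z up. The pocket's rim is 32 mm above the table
- pocket (a point): centre of the pocket floor (when up), 22 mm above the table, same axes as the nest. Pocket 114 mm (x) x 70 mm (y) inside, inner top edges bevelled at 45 degrees over about 5 mm. Each long wall is cut away over its middle 50 mm, down to 14 mm above the table, for the fingers. The floor is a sprung plate
- dowel_a (a point): tip of the dowel at the nest's x = -78 mm, y = 0, 60 mm above the table: upright steel pin 12 mm in diameter, its top 8 mm tapered
- dowel_b (a point): tip of the like dowel at the nest's x = +78 mm
- floor_plate (a joint): how far the pocket's sprung floor is pressed down, m. 0 = up; it takes about 7 N to start it and 17 N at 0.008, where the halves are shut on the dish. The weights of cover and dish help, so the robot must push down with some 11 N; it springs back when the push ends
- dish_center (a point): centre of the oblong lidded dish: 110 (its x) x 66 (its y) x 28 mm high, white with a flat clear lid, about 0.16 kg, loose on the table; the point is half-way up, 14 mm above its underside. Either way round fits. Seated, its underside lies on the pocket floor and its top stands 18 mm above the pocket's rim
- cover_grip (a point): centre of the steel bridge handle's bar on the loose upper half (cover), 60 mm above the cover's underside and 38 mm above its upper face. The bar runs along the cover's x: 104 mm long, 22 mm wide (y), 16 mm thick; its posts stand 37 mm and more either side of the middle. Fully shut, the point is 92 mm above the table
- cover_rim (a point): centre of the cover's underside. White plastic block 190 (its x) x 100 x 22 mm, about 0.45 kg, lying rim down; below, a cavity 118 x 74 mm, 10 mm deep, that goes over the dish; two through holes 15 mm wide at x = -78 and +78 mm for the dowels; either way round fits. Laid on the dish its rim stays 8 mm above the nest's rim; fully shut the rims meet
- ramekin: bystander: small round white bowl 72 mm wide, 36 mm high, nearest the robot; origin under its centre
- thermometer: bystander: hand-held white thermometer gun lying flat, about 110 x 105 x 30 mm; origin under its body's middle
- square_dish: bystander: square lidded dish 88 x 88 x 45 mm, not the one to press; origin under its centre
- cup: bystander: white cup 72 mm wide, 70 mm high; origin under its centre
- spoon: bystander: spoon lying towards the far edge
- jug: bystander: small steel cream jug 76 mm wide, 80 mm high, with a black handle, at the right (-y) side; origin under its centre
- sauce_jar: bystander: amber glass jar 60 mm wide, 75 mm high; origin under its centre
Mind the look-alikes: they are no part of the job. What is shaped like the part that bears dish_center but black or yellow is not meant.

How it is judged:
By the outcome, as a careful person would: the job done as asked, in the order asked, and still so for the second after the job is handed in, while the arm keeps its last pose, push and grip.
It also fails if it takes over 59 s, if anything falls off the work surface, if the arm or the gripper's body presses on something with over 40 N, if the wrist force passes 120 N, or if a joint passes its speed limit or range.

ROBOT

A 6-joint arm with a two-finger parallel gripper is mounted at the origin on the work surface. World frame = base frame: x ahead of the robot, y to its left, z up, the work surface at z = 0. Lengths are in m, angles in rad, forces in N, time in s.
With the tool pointing down it reaches from about 0.3 to 0.775 m from the base axis. Payload 14.6 kg.
Tool frame: the origin (TCP) lies midway between the tips of the shut fingers; the grasp point (between the pads) lies 19 mm behind it (ctrl.pinch_z is the distance from the TCP to the grasp point, in m); z points along the fingers, y is the line along which they close (so a half turn about z gives the same grasp; the last joint's range is limited). The gripper opens to 94 mm and grips with 3 to 60 N. Pads are 16 mm wide; open, the fingers measure 119 mm over their backs; the gripper's body (75 mm by 177 mm) begins 78 mm behind the grasp point.
Start: joints at [-1.318, 0.3, 1.521, -0, 1.321, -0.067], TCP at [0.173, -0.522, 0.205] pointing down, gripper open.
Joint ranges: [-3.03, 3.03], [-0.79, 2.21], [0.23, 2.52], [-1.04, 4.18], [0, 3.07], [-2.55, 2.55]. Speed limits (rad/s): [2.22, 2.22, 2.57, 3.14, 3.14, 3.14].

INTERFACE

Orientations are given as [roll, pitch, yaw] about the fixed x, y, z axes, in that order (R = Rz(yaw) Ry(pitch) Rx(roll)).
In Python, from station import ctrl gives the robot as it stands.
- The arm moves only by the tool jog_arm, never from a script. Its argument "motion" is a list of rows, each a list of 7 numbers: the shift along the tool's x, y, z in m, then the turn, a rotation vector about the tool's x, y, z in rad, then the opening, from -1 (shut) to 1 (fully open). In form: [[tx, ty, tz, rx, ry, rz, gripper], ...]. A call has 1 to 5 rows; each row shifts and turns the commanded pose from where the row before left it, along the tool's axes as they then stand; what a row does not reach is not made up. A row lasts 1/10 s, in which the tool goes at most 50 mm and 8.59 degrees, less where a joint would pass 70% of its speed; a pose out of reach is approached as far as the arm can. A call is refused whole if a number of a shift passes 0.05 or a number of a turn 0.15, either way. A call with a gripper value outside its range is refused whole. The fingers move at their own pace and stop on an object; "squeeze" is the grip in N (left out, the last holds). Time passes only in rows, so rows that do not move let the fingers close. It gives the time, the measured TCP pose, the force, the opening and the grip force at its end, in the units of the state.
- ctrl.get_obs(): the state, without advancing time (a new reading comes with each control period).
- ctrl.camera(name): name is "scene" or "side" or "wrist"; returns the picture (384x512x3 uint8, red, green, blue); there is no depth.
- ctrl.camera_model(name): a dict with "intrinsics" (3x3 intrinsics, pixels), "rvec" (rotation vector, rad) and "tvec" (3), from world to camera coordinates, as OpenCV has them. Camera axes: x right, y down, z forward; pixel columns grow to the right and rows downward; lengths in m; the calibration is good to about 2 mm. A picture is of the moment at which its call begins: read the wrist's pose just before it. camera_model takes no time and is no camera call; for the wrist camera it gives the pose at the moment of the call.
- ctrl.hand_in(): hands the job in; it is judged then, once.
The state is a dict: "time_s": time; "qpos": joint angles; "joint_vel": joint speeds; "tau": joint torques, N m; "ee_pos": TCP position; "eef_rot": TCP orientation; "force": force on the tool from outside, world axes, zero at the start; "moment": the same for the moment, N m; "grip_width": finger opening in m; "grip_force": force on a finger pad.
Only numpy, scipy, OpenCV 4.12 (cv2) and the standard library are available. Lean on these libraries where they do the work, as an engineer would, in place of code of your own. Each camera call takes 0.05 s, during which the arm holds its last target. There are 200 camera calls.

## Working session

There is one attempt and no reset: what is moved stays moved. The work goes in short steps, Python scripts to look and compute and a tool call to move; the robot and the scene stay as the last step left them, time stands still between calls to the robot, and variables do not carry over. Pictures are saved under pics/ and viewed, at most 10 in all, crops included, and the job is handed in when it is done.

Besides the shell and the picture viewer there is one more tool, called after ">>>" in YAML: its name, and indented under it one key for each argument. jog_arm: Moves the arm, as the interface text tells. Its arguments: {"type":"object","properties":{"motion":{"type":"array"},"squeeze":{"type":"number"}},"required":["motion"]}

```bash
mkdir -p pics
cat > h.py <<'E'
import numpy as np, cv2
from station import ctrl
def cam(n):
    m=ctrl.camera_model(n); R=cv2.Rodrigues(np.array(m["rvec"],float))[0]
    return np.array(m["intrinsics"],float),R,np.array(m["tvec"],float).ravel()
def ray(c,px,z):
    K,R,t=c; px=np.atleast_2d(np.array(px,float))
    d=(np.linalg.inv(K)@np.c_[px,np.ones(len(px))].T).T@R
    o=-R.T@t; return o+d*((z-o[2])/d[:,2])[:,None]
def proj(c,P):
    K,R,t=c; q=(K@(R@np.atleast_2d(P).T+t[:,None])).T; return q[:,:2]/q[:,2:]
def snap(n,f):
    c=cam(n); im=ctrl.camera(n)[:,:,::-1].copy(); cv2.imwrite(f,im); return c,im
E
python3 - <<'E'
from h import *
ims=[]
for n in("scene","side"):
    c,im=snap(n,f"pics/{n}0.png"); print(n,-c[1].T@c[2],c[1][2])
    cv2.imwrite(f"pics/{n}0v.png",cv2.resize(im,(800,600)))
print(ctrl.get_obs(),ctrl.pinch_z)
E
```

```text
scene [ 1.38177685 -0.2366601   1.24272625] [-0.5658037   0.15794408 -0.80927118]
side [0.21985075 0.78634325 0.78018583] [ 0.32160536 -0.70879856 -0.62783325]
{'time_s': 0.1, 'qpos': array([-1.31758883e+00,  3.00439245e-01,  1.52152218e+00, -6.54338284e-06,
        1.32067641e+00, -6.65701364e-02]), 'joint_vel': array([ 0.00024958, -0.00190746, -0.00093747,  0.00154588, -0.00068902,
       -0.00109398]), 'tau': array([ 1.45863974e-03, -5.32645297e+01, -3.53284049e+01,  7.09672272e-02,
        2.34700588e-02, -7.07731533e-05]), 'ee_pos': array([ 0.17284853, -0.5218895 ,  0.20492871]), 'eef_rot': array([-3.14054937e+00, -6.32022150e-05,  3.19779228e-01]), 'force': array([0.44612021, 0.40662688, 0.09273907]), 'moment': array([-0.01635113, -0.00645578, -0.01282459]), 'grip_force': 0.0, 'grip_width': 0.09382671029906768} 0.0188
```

View pics/scene0v.png

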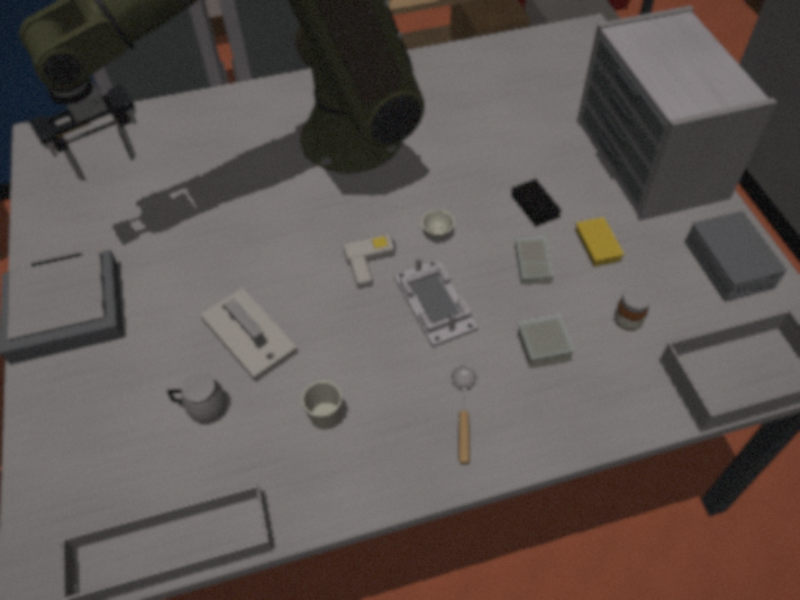

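View pics/side0v.png

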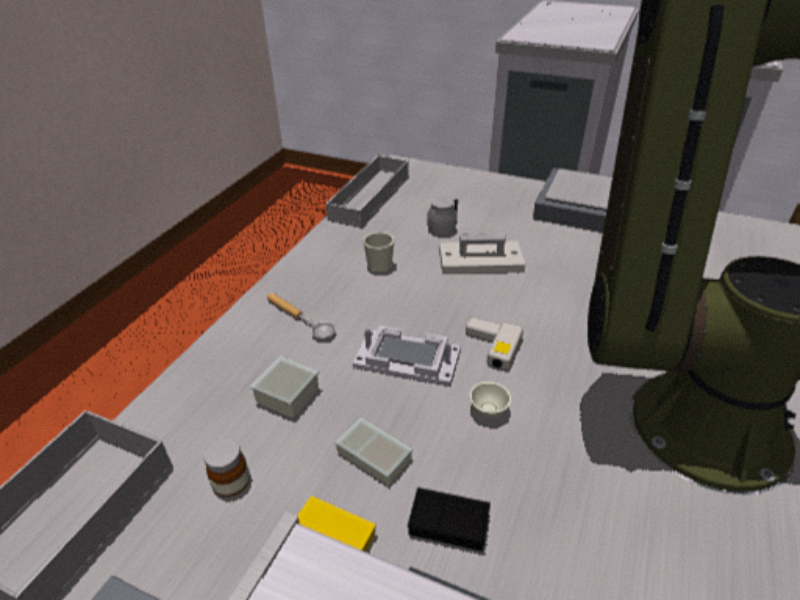

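The scene view (800 px scale) shows the nest at (436,302), the oblong dish at (534,260) and the cover at (248,333). In the side view they are at (407,354), (374,451) and (482,252). The black and yellow look-alikes lie next to the dish. I'll triangulate rough positions first, then refine them with the wrist camera.

Run:
```python
from h import *
S=cam("scene");D=cam("side");k=.64
def r(c,p,z): return np.round(ray(c,np.array(p)*k,z)[:,:2],4)
print("dish",r(S,[(534,258)],.028),r(D,[(374,449)],.028))
print("dish long edge S",r(S,[(516,241),(520,281),(546,238),(552,278)],.028))
print("dish corners D",r(D,[(336,446),(365,420),(411,454),(386,480)],.028))
print("nest dowel tips S",r(S,[(418,264),(452,324)],.06)," D",r(D,[(368,332),(449,346)],.06))
print("nest corners S",r(S,[(396,275),(436,262),(477,325),(434,342)],.032))
print("cover top corners S",r(S,[(202,318),(241,290),(297,350),(257,376)],.022), "bar",r(S,[(228,300),(262,340)],.06))
print("cover bar D",r(D,[(461,238),(504,238)],.06))
print("ramekin",r(S,[(438,222)],.03),"thermo",r(S,[(368,255)],.03),"sq",r(S,[(546,338)],.045),"yellow",r(S,[(600,240)],.03),"black",r(S,[(536,200)],.03),"cup",r(S,[(323,395)],.07))
m=ctrl.camera_model("wrist");c=cam("wrist");o=ctrl.get_obs()
from scipy.spatial.transform import Rotation as Ro
T=Ro.from_euler('xyz',o['eef_rot']).as_matrix()
print("wristcam in tool",T.T@(-c[1].T@c[2]-o['ee_pos']),T.T@c[1].T,c[0])
```

```text
dish [[0.5046 0.2753]] [[0.4944 0.2828]]
dish long edge S [[0.4502 0.2561]
 [0.5527 0.2254]
 [0.4609 0.3203]
 [0.5644 0.2908]]
dish corners D [[0.553  0.3013]
 [0.5338 0.2353]
 [0.4365 0.2687]
 [0.453  0.3274]]
nest dowel tips S [[0.4743 0.0314]
 [0.6335 0.0515]]  D [[0.6092 0.0654]
 [0.4553 0.043 ]]
nest corners S [[ 0.4674 -0.0138]
 [ 0.4585  0.0751]
 [ 0.6321  0.1043]
 [ 0.6455  0.0122]]
cover top corners S [[ 0.4523 -0.411 ]
 [ 0.4054 -0.3258]
 [ 0.5808 -0.2442]
 [ 0.6159 -0.3278]] bar [[ 0.4529 -0.3513]
 [ 0.5648 -0.303 ]]
cover bar D [[ 0.554  -0.3152]
 [ 0.4619 -0.3529]]
ramekin [[0.3522 0.1132]] thermo [[ 0.3977 -0.0553]] sq [[0.7063 0.2166]] yellow [[0.5007 0.4267]] black [[0.3532 0.3406]] cup [[ 0.7185 -0.218 ]]
wristcam in tool [ 0.07475542 -0.00068529 -0.17787398] [[ 1.09426107e-03 -9.66453992e-01 -2.56837465e-01]
 [ 9.99998872e-01  7.93219695e-04  1.27570756e-03]
 [-1.02918413e-03 -2.56838571e-01  9.66453770e-01]] [[301.72908871   0.         256.44555478]
 [  0.         301.72908871 189.66595268]
 [  0.           0.           1.        ]]
```

>>> jog_arm:
  motion:
    - [0.02,-0.004,0,0,0,0,1]
    - [0.039,-0.008,0,0,0,0,1]
    - [0.045,-0.009,0,0,0,0,1]
    - [0.045,-0.009,0,0,0,0,1]
    - [0.045,-0.009,0,0,0,0,1]

```text
time_s: 0.6
ee_pos: [0.3461, -0.4229, 0.2053]
eef_rot: [-3.141, 0.0, 0.32]
force: [0.5, 0.5, 0.5]
grip_width: 0.0938
grip_force: 0.0
```

>>> jog_arm:
  motion:
    - [0.045,-0.009,0,0,0,0,1]
    - [0.045,-0.009,0,0,0,0,1]
    - [0.045,-0.009,0,0,0,0,1]
    - [0.04,-0.007,0,0,0,0,1]
    - [0.021,-0.004,0,0,0,0,1]

```text
time_s: 1.1
ee_pos: [0.5211, -0.3243, 0.2048]
eef_rot: [-3.141, 0.0, 0.322]
force: [0.3, -0.1, 0.3]
grip_width: 0.0942
grip_force: 0.0
```

Run:
```python
from h import *
import pickle
o=ctrl.get_obs();print(o['ee_pos'],o['eef_rot'],abs(o['joint_vel']).max())
c,im=snap("wrist","pics/wcover.png");pickle.dump(c,open("wcover.pkl","wb"))
```

```text
[ 0.52110561 -0.32432443  0.20483634] [-3.14078910e+00  2.42920520e-04  3.22001002e-01] 0.3019283641218056
```

>>> jog_arm:
  motion:
    - [0.01,-0.02,0,0,0,0,1]
    - [0.021,-0.0425,0,0,0,0,1]
    - [0.024,-0.049,0,0,0,0,1]
    - [0.024,-0.049,0,0,0,0,1]
    - [0.024,-0.049,0,0,0,0,1]

```text
time_s: 1.65
ee_pos: [0.5485, -0.1071, 0.2053]
eef_rot: [-3.141, 0.0, 0.319]
force: [0.6, -1.0, -0.9]
grip_width: 0.0936
grip_force: 0.0
```

>>> jog_arm:
  motion:
    - [0.024,-0.049,0,0,0,0,1]
    - [0.021,-0.0425,0,0,0,0,1]
    - [0.012,-0.025,0,0,0,0,1]
    - [0.007,-0.014,0,0,0,0,1]
    - [0,0,0,0,0,0,1]

```text
time_s: 2.15
ee_pos: [0.5681, 0.0316, 0.2052]
eef_rot: [-3.141, 0.0, 0.321]
force: [0.2, -0.6, -0.2]
grip_width: 0.0938
grip_force: 0.0
```

Run:
```python
from h import *
import pickle
o=ctrl.get_obs();print(o['ee_pos'],o['eef_rot'],abs(o['joint_vel']).max())
c,im=snap("wrist","pics/wnest.png");pickle.dump(c,open("wnest.pkl","wb"))
a=cv2.imread("pics/wcover.png");cv2.imwrite("pics/both.png",cv2.resize(np.hstack([a,im]),(800,300)))
```

```text
[0.56807347 0.03161669 0.20522089] [-3.14147536e+00  3.45868027e-04  3.21466935e-01] 0.050631026906461374
```

View pics/both.png

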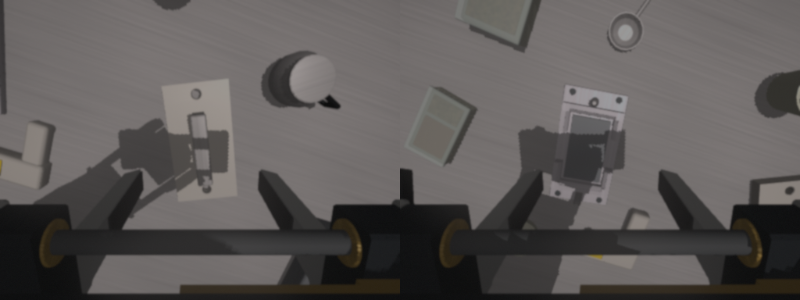

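The left half (moving frame) shows the cover at (200,140), with its bar along (200,115)–(207,185). The right half shows the nest at (588,145) and the dish at (440,126). Next is an enlarged crop of the nest and dish.

Run:
```python
from h import *
a=cv2.imread("pics/wnest.png")[90:280,0:320]
a=cv2.convertScaleAbs(a,alpha=1.6)
cv2.imwrite("pics/crop1.png",cv2.resize(a,None,fx=2.5,fy=2.5,interpolation=cv2.INTER_CUBIC))
```

```text
(no output)
```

View pics/crop1.png

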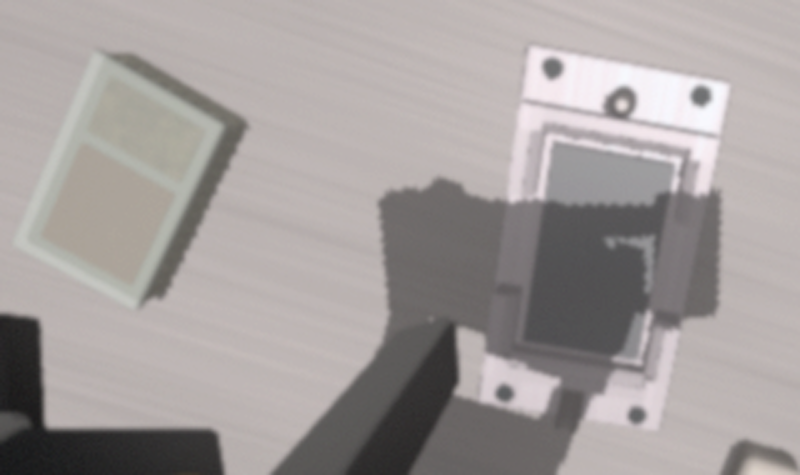

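The crop shows the dish lid corners at (97,52), (224,125), (138,306) and (15,242). It also shows a dowel tip at (622,101) and nest outer corners at (530,46), (730,84), (658,430) and (481,398).

Run:
```python
from h import *
import pickle
c=pickle.load(open("wnest.pkl","rb"))
def px(p): return (np.array(p,float)+.5)/2.5-.5+np.array([0,90])
def rep(n,p,z):
    q=ray(c,px(p),z)[:,:2]; e=np.roll(q,-1,0)-q
    print(n,z,"centre",q.mean(0).round(4),"sides",np.hypot(*e.T).round(4),"ang",np.arctan2(e[:,1],e[:,0]).round(3)); print(q.round(4).tolist())
rep("dish",[(97,52),(224,125),(138,306),(15,242)],.028)
for z in(.0,.014,.032): rep("nest",[(530,46),(730,84),(658,430),(481,398)],z)
rep("pocket inner",[(553,140),(684,157),(640,365),(518,345)],.022)
rep("pocket rim",[(543,130),(690,150),(645,370),(515,350)],.032)
rep("screws",[(552,67),(701,95),(637,415),(505,393)],.014)
print("dowel far",ray(c,px([(622,101)]),.06))
```

```text
dish 0.028 centre [0.5008 0.2723] sides [0.0624 0.1049 0.0632 0.1055] ang [-1.804  2.908  1.348 -0.241]
[[0.5592, 0.2903], [0.5448, 0.2296], [0.4427, 0.2538], [0.4567, 0.3155]]
nest 0.0 centre [0.5348 0.0448] sides [0.1002 0.1929 0.1002 0.1915] ang [-1.431 -3.     1.696  0.142]
[[0.623, 0.1081], [0.6369, 0.0088], [0.4459, -0.0185], [0.4334, 0.0809]]
nest 0.014 centre [0.5386 0.0452] sides [0.0966 0.1859 0.0965 0.1845] ang [-1.431 -3.     1.696  0.142]
[[0.6236, 0.1062], [0.637, 0.0105], [0.453, -0.0157], [0.441, 0.08]]
nest 0.032 centre [0.5435 0.0458] sides [0.0919 0.1768 0.0918 0.1755] ang [-1.431 -3.     1.696  0.142]
[[0.6243, 0.1037], [0.6371, 0.0127], [0.4621, -0.0122], [0.4506, 0.0788]]
pocket inner 0.022 centre [0.5382 0.0448] sides [0.0631 0.1096 0.0635 0.1067] ang [-1.377 -3.013  1.718  0.124]
[[0.5858, 0.0825], [0.5979, 0.0206], [0.4892, 0.0066], [0.4799, 0.0694]]
pocket rim 0.032 centre [0.5415 0.0455] sides [0.0687 0.1125 0.0658 0.1104] ang [-1.383 -3.005  1.728  0.162]
[[0.5902, 0.0875], [0.603, 0.02], [0.4916, 0.0047], [0.4812, 0.0697]]
screws 0.014 centre [0.5378 0.0455] sides [0.0723 0.1716 0.0715 0.1716] ang [-1.43  -3.001  1.712  0.145]
[[0.6176, 0.0935], [0.6278, 0.0219], [0.4579, -0.0022], [0.4478, 0.0686]]
dowel far [[0.61626506 0.05688042 0.06      ]]
```

>>> jog_arm:
  motion:
    - [0.004,-0.035,0,0,0,0,1]
    - [0.006,-0.048,0,0,0,0,1]
    - [0.006,-0.048,0,0,0,0,1]
    - [0.006,-0.048,0,0,0,0,1]
    - [0.005,-0.04,0,0,0,0,1]

```text
time_s: 2.7
ee_pos: [0.5248, 0.2474, 0.2055]
eef_rot: [3.141, -0.0, 0.318]
force: [0.4, -0.2, -1.1]
grip_width: 0.0943
grip_force: 0.0
```

>>> jog_arm:
  motion:
    - [0.002,-0.02,0,0,0,0.14,1]
    - [0,0,0,0,0,0.14,1]
    - [0,0,0,0,0,0.14,1]
    - [0,0,0,0,0,0.139,1]
    - [0,0,0,0,0,0,1]

```text
time_s: 3.2
ee_pos: [0.5212, 0.2651, 0.2053]
eef_rot: [3.141, 0.0, -0.243]
force: [0.1, -0.3, 0.1]
grip_width: 0.0942
grip_force: 0.0
```

Run:
```python
from h import *
import pickle
o=ctrl.get_obs();print(o['ee_pos'],o['eef_rot'],abs(o['joint_vel']).max())
c,im=snap("wrist","pics/wdish.png");pickle.dump(c,open("wdish.pkl","wb"))
p=proj(c,[0.501,.272,.028])[0].astype(int);print(p)
x0=max(p[0]-110,0);y0=max(p[1]-95,0);print(x0,y0)
cv2.imwrite("pics/crop2.png",cv2.resize(cv2.convertScaleAbs(im[y0:y0+180,x0:x0+220],alpha=1.5),None,fx=3,fy=3,interpolation=cv2.INTER_CUBIC))
```

```text
[0.52116246 0.26507386 0.20533733] [ 3.14124688e+00  1.08744662e-04 -2.43378170e-01] 0.16614221582939112
[255 190]
145 95
```

View pics/crop2.png

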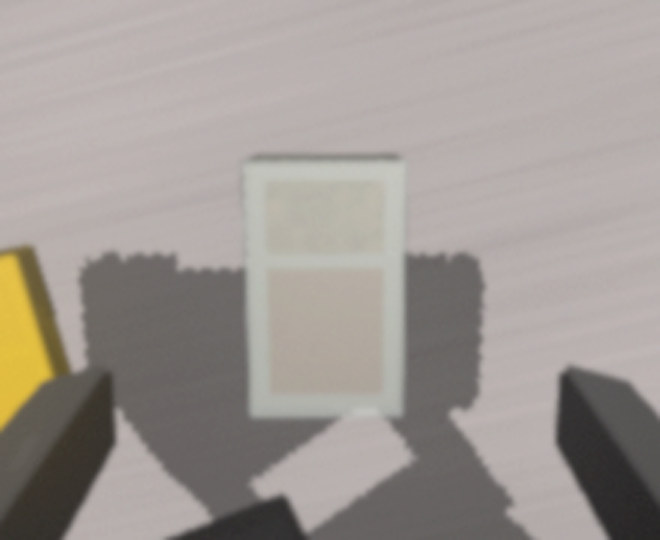

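The dish fills the crop squarely, with corners at (246,158), (406,158), (404,416) and (250,416). The yellow block is well clear on the left.

Run:
```python
from h import *
import pickle
c=pickle.load(open("wdish.pkl","rb"))
p=(np.array([(246,158),(406,158),(404,416),(250,416)],float)+.5)/3-.5+[145,95]
q=ray(c,p,.028)[:,:2];e=np.roll(q,-1,0)-q
print(q.mean(0),np.hypot(*e.T),np.arctan2(e[:,1],e[:,0]))
o=ctrl.get_obs();y=o['eef_rot'][2];d=q.mean(0)-o['ee_pos'][:2]
print(y,"tx,ty",d@[np.cos(y),np.sin(y)],d@[np.sin(y),-np.cos(y)],o['ee_pos'])
```

```text
[0.5000305 0.274277 ] [0.06262573 0.10866796 0.06501751 0.10864647] [-1.81323362  2.9115136   1.32807828 -0.25209139]
-0.2380245668840857 tx,ty -0.02260474604094463 -0.0037656308036522856 [0.52111005 0.26528772 0.20538789]
```

>>> jog_arm:
  motion:
    - [-0.0226,-0.0037,0.02,0,0,0.003,1]
    - [0,0,0.048,0,0,0,1]
    - [0,0,0.048,0,0,0,1]
    - [0,0,0.04,0,0,0,1]
    - [0,0,0.03,0,0,0,1]

```text
time_s: 3.75
ee_pos: [0.4989, 0.2744, 0.0169]
eef_rot: [3.14, 0.002, -0.238]
force: [0.5, 0.4, 0.8]
grip_width: 0.0942
grip_force: 0.0
```

>>> jog_arm:
  motion:
    - [0,0,0.014,0,0,0,1]
    - [0,0,0,0,0,0,1]
    - [0,0,0,0,0,0,-1]
    - [0,0,0,0,0,0,-1]
    - [0,0,0,0,0,0,-1]
  squeeze: 15

```text
time_s: 4.25
ee_pos: [0.5001, 0.276, 0.0069]
eef_rot: [-3.14, -0.002, -0.242]
force: [0.4, 0.1, 0.6]
grip_width: 0.0735
grip_force: 0.0
```

>>> jog_arm:
  motion:
    - [0,0,0,0,0,0,-1]
    - [0,0,0,0,0,0,-1]
    - [0,0,0,0,0,0,-1]

```text
time_s: 4.55
ee_pos: [0.4998, 0.2758, 0.0064]
eef_rot: [-3.141, -0.001, -0.242]
force: [-1.4, -3.1, 7.2]
grip_width: 0.066
grip_force: 15.0
```

>>> jog_arm:
  motion:
    - [0,0,-0.02,0,0,0,-1]
    - [0,0,-0.045,0,0,0,-1]
    - [0,0,-0.045,0,0,0,-1]
    - [0.002,0.01,-0.045,0,0,0,-1]
    - [0.006,0.03,-0.035,0,0,0,-1]
  squeeze: 20

```text
time_s: 5.05
ee_pos: [0.4975, 0.236, 0.1982]
eef_rot: [-3.14, -0.002, -0.24]
force: [1.7, -0.1, -2.1]
grip_width: 0.0657
grip_force: 20.0
```

>>> jog_arm:
  motion:
    - [0.009,0.045,-0.01,0,0,0,-1]
    - [0.009,0.045,0,0,0,0,-1]
    - [0.009,0.045,0,0,0,0,-1]
    - [0.007,0.037,0,0,0,0,-1]
    - [0.004,0.021,0,0,0,-0.124,-1]

```text
time_s: 5.55
ee_pos: [0.4877, 0.0361, 0.2056]
eef_rot: [3.141, -0.0, -0.119]
force: [0.5, 0.7, -1.7]
grip_width: 0.0658
grip_force: 20.0
```

>>> jog_arm:
  motion:
    - [0,0,0,0,0,-0.13,-1]
    - [0,0,0,0,0,-0.13,-1]
    - [0,0,0,0,0,0,-1]
    - [0,0,0,0,0,0,-1]

```text
time_s: 5.95
ee_pos: [0.4881, 0.0386, 0.2055]
eef_rot: [-3.142, 0.0, 0.138]
force: [0.9, -0.6, -1.5]
grip_width: 0.0658
grip_force: 20.0
```

Run:
```python
from h import *
import pickle
o=ctrl.get_obs();print(o['ee_pos'],o['eef_rot'],abs(o['joint_vel']).max(),o['grip_width'])
c,im=snap("wrist","pics/wn2.png");pickle.dump(c,open("wn2.pkl","wb"))
p=proj(c,[0.5385,.0456,.03])[0].astype(int);print(p)
cv2.imwrite("pics/crop3.png",cv2.resize(cv2.convertScaleAbs(im[40:240,130:390],alpha=1.5),None,fx=3,fy=3,interpolation=cv2.INTER_CUBIC))
```

```text
[0.48809537 0.03858449 0.20545682] [-3.14156873e+00  4.99340292e-05  1.38136749e-01] 0.00608104770339038 0.06580650491942786
[256 130]
```

View pics/crop3.png

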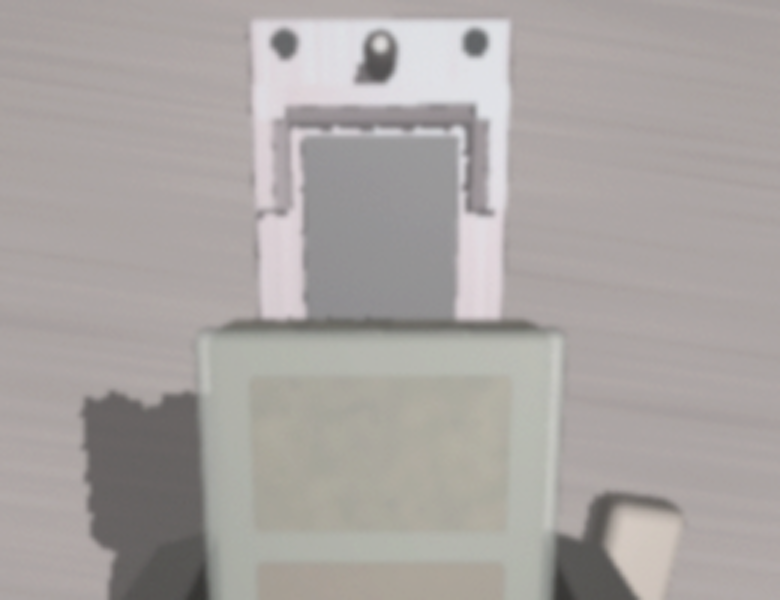

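The dish hangs square in the gripper. The nest is aligned beyond it, with the dowel tip at (380,45), pocket floor corners at (302,136) and (459,136), and outer corners at (252,20) and (510,20).

Run:
```python
from h import *
import pickle
c=pickle.load(open("wn2.pkl","rb"))
P=lambda p:(np.array(p,float)+.5)/3-.5+[130,40]
o=ctrl.get_obs();y=o['eef_rot'][2];X=np.array([np.cos(y),np.sin(y)]);Y=np.array([np.sin(y),-np.cos(y)])
def rep(n,p,z):
    q=ray(c,P(p),z)[:,:2]-o['ee_pos'][:2]; print(n,z,np.c_[q@X,q@Y].round(4).tolist())
print(y,o['ee_pos'])
rep("tip",[(380,45)],.06)
rep("floor far",[(302,136),(459,136)],.022); rep("floor edge near",[(304,315),(456,315)],.022)
for z in(.014,.02,.032): rep("outer",[(252,20),(510,20),(501,318),(260,318)],z)
for z in(.014,.02,.032): rep("screws",[(285,43),(475,41)],z)
rep("dish top front",[(200,335),(562,335)],o['ee_pos'][2]-.0064+.028)
nest=np.array([.5385,.0456])-o['ee_pos'][:2];print("old nest",nest@X,nest@Y)
```

```text
0.13846325198720577 [0.4881006  0.03863677 0.20542929]
tip 0.06 [[0.1272, -0.0005]]
floor far 0.022 [[0.1015, -0.0299], [0.1015, 0.0294]]
floor edge near 0.022 [[0.0341, -0.0306], [0.0342, 0.0298]]
outer 0.014 [[0.1433, -0.0484], [0.1433, 0.0483], [0.0321, 0.0488], [0.032, -0.0492]]
outer 0.02 [[0.1421, -0.0477], [0.1422, 0.0475], [0.0328, 0.048], [0.0327, -0.0484]]
outer 0.032 [[0.1399, -0.0461], [0.14, 0.0459], [0.0341, 0.0464], [0.0341, -0.0468]]
screws 0.014 [[0.1353, -0.0363], [0.1361, 0.0353]]
screws 0.02 [[0.1343, -0.0357], [0.1351, 0.0348]]
screws 0.032 [[0.1323, -0.0345], [0.1331, 0.0336]]
dish top front 0.22702928891413018 [[0.0537, -0.0316], [0.0537, 0.0309]]
old nest 0.05087811359413614 5.960161039807662e-05
```

>>> jog_arm:
  motion:
    - [0.02,0,0.02,0,0,0,-1]
    - [0.03,-0.0003,0.045,0,0,0,-1]
    - [0,0,0.045,0,0,0,-1]
    - [0,0,0.035,0,0,0,-1]
    - [0,0,0.015,0,0,0,-1]

```text
time_s: 6.5
ee_pos: [0.5337, 0.0457, 0.0452]
eef_rot: [-3.141, 0.005, 0.139]
force: [0.3, 0.2, -1.2]
grip_width: 0.0656
grip_force: 20.0
```

>>> jog_arm:
  motion:
    - [0,0,0,0,0,0,-1]
    - [0,0,0.003,0,0,0,-1]
    - [0,0,0.003,0,0,0,-1]
    - [0,0,0.002,0,0,0,-1]
    - [0,0,0,0,0,0,-1]

```text
time_s: 7.0
ee_pos: [0.5355, 0.0455, 0.0412]
eef_rot: [3.142, -0.001, 0.142]
force: [-0.1, -0.1, -2.6]
grip_width: 0.0659
grip_force: 20.0
```

>>> jog_arm:
  motion:
    - [0.0017,0,0,0,0,0,-1]
    - [0,0,0.003,0,0,0,-1]
    - [0,0,0.003,0,0,0,-1]
    - [0,0,0.002,0,0,0,-1]
    - [0,0,0,0,0,0,-1]

```text
time_s: 7.5
ee_pos: [0.5368, 0.0458, 0.0324]
eef_rot: [-3.141, 0.001, 0.142]
force: [-1.0, -0.6, -3.0]
grip_width: 0.0656
grip_force: 20.0
```

>>> jog_arm:
  motion:
    - [0,0,0.002,0,0,0,-1]
    - [0,0,0.0015,0,0,0,-1]
    - [0,0,0.001,0,0,0,-1]
    - [0,0,0,0,0,0,-1]

```text
time_s: 7.9
ee_pos: [0.5371, 0.0458, 0.0284]
eef_rot: [-3.142, -0.0, 0.142]
force: [-0.1, -0.8, -2.3]
grip_width: 0.0658
grip_force: 20.0
```

>>> jog_arm:
  motion:
    - [0,0,0.001,0,0,0,-1]
    - [0,0,0.001,0,0,0,-1]
    - [0,0,0,0,0,0,-1]

```text
time_s: 8.2
ee_pos: [0.5372, 0.0458, 0.0267]
eef_rot: [3.142, -0.0, 0.142]
force: [-3.5, 0.1, 6.9]
grip_width: 0.0657
grip_force: 20.0
```

>>> jog_arm:
  motion:
    - [0,0,-0.001,0,0,0,-1]
    - [0,0,0,0,0,0,1]
    - [0,0,0,0,0,0,1]
    - [0,0,0,0,0,0,1]
    - [0,0,0,0,0,0,1]

```text
time_s: 8.7
ee_pos: [0.5371, 0.0457, 0.0273]
eef_rot: [-3.142, 0.0, 0.142]
force: [0.8, -0.7, -0.2]
grip_width: 0.0928
grip_force: 0.0
```

>>> jog_arm:
  motion:
    - [0,0,-0.01,0,0,0,1]
    - [0,0,-0.04,0,0,0,1]
    - [0,0,-0.05,0,0,0,1]
    - [0,0,-0.05,0,0,0,1]
    - [0,0,-0.03,0,0,0,1]

```text
time_s: 9.2
ee_pos: [0.5376, 0.0458, 0.2122]
eef_rot: [3.141, -0.005, 0.142]
force: [0.2, -0.2, -1.5]
grip_width: 0.094
grip_force: 0.0
```

>>> jog_arm:
  motion:
    - [0.01,0,0,0,0,0,1]
    - [0.02,0,0,0,0,0,1]
    - [0,0,0,0,0,0,1]
    - [0,0,0,0,0,0,1]

```text
time_s: 9.6
ee_pos: [0.5663, 0.05, 0.2064]
eef_rot: [-3.141, 0.002, 0.142]
force: [-0.4, 0.9, -0.3]
grip_width: 0.0938
grip_force: 0.0
```

Run:
```python
from h import *
import pickle
o=ctrl.get_obs();print(o['ee_pos'],o['eef_rot'],abs(o['joint_vel']).max(),o['grip_width'])
c,im=snap("wrist","pics/wn3.png");pickle.dump(c,open("wn3.pkl","wb"))
p=proj(c,[0.537,.0458,.05])[0].astype(int);print(p)
s=ctrl.camera("side")[:,:,::-1];s=s[185:265,210:310]
a=cv2.resize(cv2.convertScaleAbs(im[90:290,170:340],alpha=1.5),(510,600),interpolation=cv2.INTER_CUBIC)
b=cv2.resize(s,(290,232),interpolation=cv2.INTER_CUBIC)
v=np.zeros((600,800,3),np.uint8);v[:,:510]=a;v[:232,510:]=b;cv2.imwrite("pics/crop4.png",v)
```

```text
[0.56634681 0.04999318 0.20643038] [-3.14140946e+00  1.72301326e-03  1.41901950e-01] 0.0164089604220394 0.09381504044831004
[256 202]
```

View pics/crop4.png

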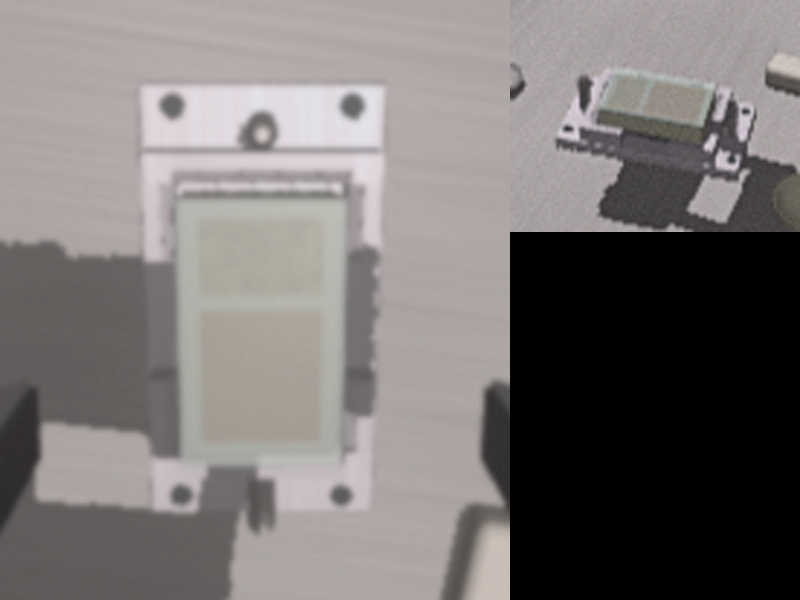

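The dish sits square in the pocket with lid corners at (177,194), (347,194), (341,462) and (183,462). The far dowel tip is at (262,128). I'll check its height and level from the sizes.

Run:
```python
from h import *
import pickle
c=pickle.load(open("wn3.pkl","rb"))
P=lambda p:(np.array(p,float)+.5)/3-.5+[170,90]
def rep(n,p,z):
    q=ray(c,P(p),z)[:,:2];e=np.roll(q,-1,0)-q
    print(n,z,q.mean(0).round(4),np.hypot(*e.T).round(4),np.arctan2(e[:,1],e[:,0]).round(3));return q
for z in(.045,.05,.055): rep("dish",[(177,194),(347,194),(341,462),(183,462)],z)
t=rep("tips",[(262,128),(262,482)],.06);print(t)
u=np.array([np.cos(.141),np.sin(.141)]);print("nest from tip_b",t[0]-.078*u)
# cover from earlier frame: white mask, bar ends
c2=pickle.load(open("wcover.pkl","rb"));im=cv2.imread("pics/wcover.png")
cr=cv2.convertScaleAbs(im[90:270,195:325],alpha=1.5)
cv2.imwrite("pics/crop5.png",cv2.resize(cr,None,fx=3.3,fy=3.3,interpolation=cv2.INTER_CUBIC))
```

```text
dish 0.045 [0.5374 0.0455] [0.0639 0.1096 0.0644 0.1096] [-1.428 -2.996  1.713  0.141]
dish 0.05 [0.539  0.0457] [0.063  0.108  0.0634 0.108 ] [-1.428 -2.996  1.713  0.141]
dish 0.055 [0.5405 0.046 ] [0.0621 0.1064 0.0625 0.1063] [-1.428 -2.996  1.713  0.141]
tips 0.06 [0.5493 0.0473] [0.1366 0.1366] [-2.998  0.143]
[[0.61694646 0.05702713]
 [0.48172959 0.03749709]]
nest from tip_b [0.53972054 0.04606554]
```

View pics/crop5.png

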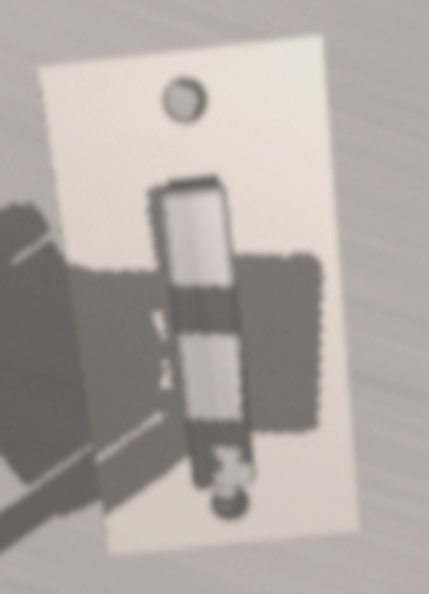

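The crop shows the cover's top corners at (40,68), (322,37), (357,528) and (108,553). Its holes are at (185,100) and (229,500), and the handle bar's centreline runs from (193,188) towards (219,480).

Run:
```python
from h import *
import pickle
c=pickle.load(open("wcover.pkl","rb"))
P=lambda p:(np.array(p,float)+.5)/3.3-.5+[195,90]
def rep(n,p,z):
    q=ray(c,P(p),z)[:,:2];e=np.roll(q,-1,0)-q
    print(n,z,q.mean(0).round(4),np.hypot(*e.T).round(4),np.arctan2(e[:,1],e[:,0]).round(3));return q
rep("cover",[(40,68),(322,37),(357,528),(108,553)],.022)
rep("holes",[(185,100),(229,502)],.022)
rep("bar",[(193,190),(220,480)],.068)
```

```text
cover 0.022 [ 0.5079 -0.3299] [0.099  0.1875 0.0994 0.1879] [-1.142 -2.714  2.003  0.425]
holes 0.022 [ 0.5081 -0.3299] [0.1548 0.1548] [-2.712  0.43 ]
bar 0.068 [ 0.5094 -0.3289] [0.0989 0.0989] [-2.728  0.413]
```

>>> jog_arm:
  motion:
    - [-0.005,0.02,0,0,0,0,1]
    - [-0.013,0.043,0,0,0,0,1]
    - [-0.014,0.046,0,0,0,0,1]
    - [-0.014,0.046,0,0,0,0,1]
    - [-0.014,0.046,0,0,0,0,1]

```text
time_s: 10.2
ee_pos: [0.5347, -0.1591, 0.2075]
eef_rot: [3.142, 0.0, 0.142]
force: [0.4, 0.1, -0.1]
grip_width: 0.0939
grip_force: 0.0
```

>>> jog_arm:
  motion:
    - [-0.014,0.046,0,0,0,0,1]
    - [-0.014,0.046,0,0,0,0,1]
    - [-0.013,0.043,0,0,0,0,1]
    - [-0.01,0.032,0,0,0,-0.143,1]
    - [0,0,0,0,0,-0.143,1]

```text
time_s: 10.7
ee_pos: [0.5072, -0.3334, 0.2068]
eef_rot: [-3.141, 0.001, 0.429]
force: [-0.3, 1.0, -0.3]
grip_width: 0.0945
grip_force: 0.0
```

>>> jog_arm:
  motion:
    - [0,0,0.02,0,0,0,1]
    - [0,0,0.035,0,0,0,1]
    - [0,0,0,0,0,0,1]
    - [0,0,0,0,0,0,1]

```text
time_s: 11.1
ee_pos: [0.5087, -0.3299, 0.153]
eef_rot: [-3.141, 0.0, 0.428]
force: [-0.1, -0.1, 1.1]
grip_width: 0.0939
grip_force: 0.0
```

Run:
```python
from h import *
o=ctrl.get_obs();print(o['ee_pos'],o['eef_rot'])
y=o['eef_rot'][2];d=np.array([.508,-.33])-o['ee_pos'][:2]
print("tx,ty",d@[np.cos(y),np.sin(y)],d@[np.sin(y),-np.cos(y)])
c,im=snap("wrist","pics/wc2.png")
cv2.imwrite("pics/crop6.png",cv2.resize(cv2.convertScaleAbs(im,alpha=1.5),None,fx=1.56,fy=1.56))
for P in [(.508,-.33,.068),(.508+.078*np.cos(.428),-.33+.078*np.sin(.428),.022)]: print(proj(c,P)*1.56)
import pickle;pickle.dump(c,open("wc2.pkl","wb"))
```

```text
[ 0.508744   -0.32989146  0.15300388] [-3.14109085e+00  2.18703560e-04  4.27708608e-01]
tx,ty -0.0007220053639174 -0.00020983631836420994
[[400.31640164 305.2881988 ]]
[[400.36131582 166.69381958]]
```

View pics/crop6.png

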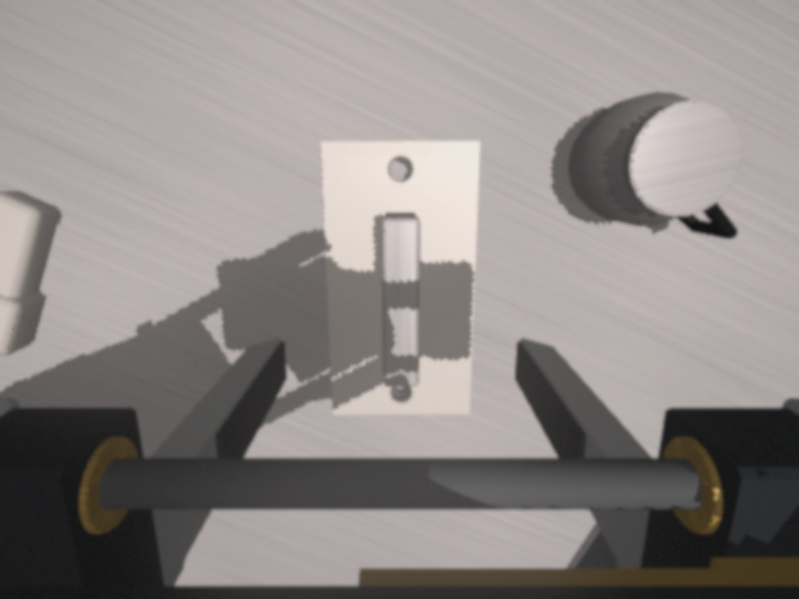

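The cover lies square under the gripper. Its far hole is at (400,168) against a predicted (400,167), and the jug is clear on the right. I'll go down and grip.

>>> jog_arm:
  motion:
    - [-0.001,0,0.02,0,0,0,1]
    - [0,0,0.035,0,0,0,1]
    - [0,0,0.03,0,0,0,1]
    - [0,0,0.018,0,0,0,1]
    - [0,0,0.008,0,0,0,1]

```text
time_s: 11.65
ee_pos: [0.5082, -0.3304, 0.0413]
eef_rot: [3.142, -0.0, 0.428]
force: [0.1, -0.3, 0.3]
grip_width: 0.0938
grip_force: 0.0
```

>>> jog_arm:
  motion:
    - [0,0,0,0,0,0,1]
    - [0,0,0,0,0,0,-1]
    - [0,0,0,0,0,0,-1]
    - [0,0,0,0,0,0,-1]
    - [0,0,0,0,0,0,-1]
  squeeze: 50

```text
time_s: 12.15
ee_pos: [0.5082, -0.3305, 0.0419]
eef_rot: [3.141, -0.0, 0.428]
force: [0.9, 0.4, -1.0]
grip_width: 0.0654
grip_force: 0.0
```

>>> jog_arm:
  motion:
    - [0,0,0,0,0,0,-1]
    - [0,0,0,0,0,0,-1]
    - [0,0,0,0,0,0,-1]
    - [0,0,0,0,0,0,-1]
    - [0,0,0,0,0,0,-1]

```text
time_s: 12.65
ee_pos: [0.508, -0.3304, 0.0413]
eef_rot: [-3.142, -0.0, 0.428]
force: [-0.8, 0.2, 1.3]
grip_width: 0.0254
grip_force: 0.0
```

>>> jog_arm:
  motion:
    - [0,0,0,0,0,0,-1]
    - [0,0,0,0,0,0,-1]
    - [0,0,0,0,0,0,-1]
    - [0,0,-0.005,0,0,0,-1]
    - [0,0,-0.02,0,0,0,-1]

```text
time_s: 13.15
ee_pos: [0.5068, -0.3295, 0.0645]
eef_rot: [-3.137, 0.002, 0.428]
force: [-0.2, -0.4, -3.6]
grip_width: 0.0215
grip_force: 50.0
```

>>> jog_arm:
  motion:
    - [0,0,-0.035,0,0,0,-1]
    - [0,0,-0.04,0,0,0,-1]
    - [0.008,-0.015,-0.02,0,0,0,-1]
    - [0.016,-0.029,-0.005,0,0,0,-1]
    - [0.024,-0.043,0,0,0,0,-1]

```text
time_s: 13.65
ee_pos: [0.5154, -0.2316, 0.1673]
eef_rot: [3.14, -0.001, 0.425]
force: [1.3, 0.5, -4.6]
grip_width: 0.0218
grip_force: 50.0
```

>>> jog_arm:
  motion:
    - [0.026,-0.046,0,0,0,0,-1]
    - [0.026,-0.046,0,0,0,0,-1]
    - [0.026,-0.046,0,0,0,0,-1]
    - [0.024,-0.043,0,0,0,0,-1]
    - [0.018,-0.033,0,0,0,0,-1]

```text
time_s: 14.15
ee_pos: [0.5348, 0.0073, 0.1664]
eef_rot: [-3.141, 0.0, 0.429]
force: [0.9, -1.8, -3.8]
grip_width: 0.0215
grip_force: 50.0
```

>>> jog_arm:
  motion:
    - [0.01,-0.02,0,0,0,0,-1]
    - [0.005,-0.009,0,0,0,0.1,-1]
    - [0,0,0,0,0,0.1,-1]
    - [0,0,0,0,0,0.086,-1]
    - [0,0,0,0,0,0,-1]

```text
time_s: 14.65
ee_pos: [0.5366, 0.0374, 0.1663]
eef_rot: [-3.142, 0.001, 0.141]
force: [-0.4, -0.7, -4.8]
grip_width: 0.0217
grip_force: 50.0
```

>>> jog_arm:
  motion:
    - [0,0,0,0,0,0,-1]
    - [0,0,0,0,0,0,-1]

```text
time_s: 14.85
ee_pos: [0.5368, 0.0372, 0.1663]
eef_rot: [-3.142, 0.0, 0.144]
force: [-0.3, -0.0, -4.2]
grip_width: 0.0219
grip_force: 50.0
```

>>> jog_arm:
  motion:
    - [0.0024,-0.0083,0,0,0,0,-1]
    - [0,0,0.015,0,0,0,-1]
    - [0,0,0.02,0,0,0,-1]
    - [0,0,0.013,0,0,0,-1]
    - [0,0,0,0,0,0,-1]

```text
time_s: 15.35
ee_pos: [0.5372, 0.0461, 0.1167]
eef_rot: [-3.141, 0.003, 0.142]
force: [-0.4, 0.5, -4.7]
grip_width: 0.0219
grip_force: 50.0
```

>>> jog_arm:
  motion:
    - [0,0,0,0,0,0,-1]

```text
time_s: 15.45
ee_pos: [0.5383, 0.046, 0.1188]
eef_rot: [3.142, -0.0, 0.142]
force: [0.2, -0.3, -4.4]
grip_width: 0.0211
grip_force: 50.0
```

Run:
```python
from h import *
import pickle
o=ctrl.get_obs();print(o['ee_pos'],o['eef_rot'])
c,im=snap("wrist","pics/wf.png");pickle.dump((c,o),open("wf.pkl","wb"))
y=o['eef_rot'][2];u=np.array([np.cos(y),np.sin(y)])
h=proj(c,[*(o['ee_pos'][:2]+.078*u),o['ee_pos'][2]-.0195])[0];print("pred hole top",h)
x0,y0=(h-50).astype(int);x0=max(x0,0);y0=max(y0,0);print(x0,y0)
a=cv2.resize(cv2.convertScaleAbs(im[y0:y0+100,x0:x0+100],alpha=2.),(600,600),interpolation=cv2.INTER_CUBIC)
cv2.imwrite("pics/crop7.png",a)
```

```text
[0.53831485 0.04601559 0.11878815] [ 3.14158923e+00 -2.41528115e-04  1.42121848e-01]
pred hole top [257.2296281  104.00582801]
207 54
```

View pics/crop7.png

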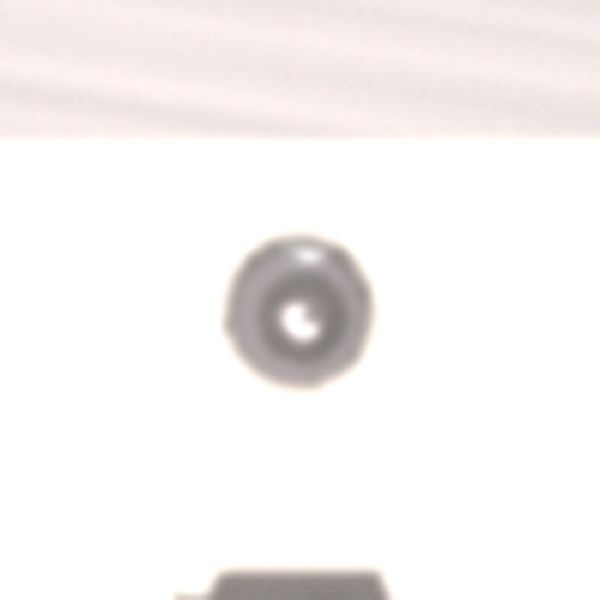

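The dowel tip (302,322) appears inside the hole, whose ring is centred at (300,311). I'll convert that to an offset.

Run:
```python
from h import *
import pickle
c,o=pickle.load(open("wf.pkl","rb"))
P=lambda p:(np.array(p,float)+.5)/6-.5+[207,54]
y=o['eef_rot'][2];X=np.array([np.cos(y),np.sin(y)]);Y=np.array([np.sin(y),-np.cos(y)])
im=cv2.imread("pics/wf.png")[54:154,207:307].max(2)
m=cv2.threshold(im,105,255,cv2.THRESH_BINARY_INV)[1]
for k in cv2.findContours(m,cv2.RETR_EXTERNAL,cv2.CHAIN_APPROX_NONE)[0]:
    if 200<cv2.contourArea(k)<1500: print("blob",cv2.minEnclosingCircle(k),np.array(cv2.minEnclosingCircle(k)[0])*6+2.5)
def r(p,z): q=ray(c,P(p),z)[0,:2]-o['ee_pos'][:2]; return np.array([q@X,q@Y])
h=r((300,311),o['ee_pos'][2]-.0195);t=r((302,322),.06);print("hole",h,"tip",t,"shift",t-h)
```

```text
blob ((49.55644989013672, 51.310482025146484), 12.218659400939941) [299.83869934 310.36289215]
hole [ 0.07714427 -0.00040577] tip [ 7.63171039e-02 -9.96457925e-05] shift [-0.00082716  0.00030613]
```

>>> jog_arm:
  motion:
    - [-0.0008,0.0003,0,0,0,0,-1]
    - [0,0,0.006,0,0,0,-1]
    - [0,0,0.006,0,0,0,-1]
    - [0,0,0.004,0,0,0,-1]
    - [0,0,0,0,0,0,-1]

```text
time_s: 16.0
ee_pos: [0.537, 0.0454, 0.1015]
eef_rot: [-3.141, 0.001, 0.142]
force: [-0.3, 0.8, -3.7]
grip_width: 0.0219
grip_force: 50.0
```

>>> jog_arm:
  motion:
    - [0,0,0.002,0,0,0,-1]
    - [0,0,0.002,0,0,0,-1]
    - [0,0,0.002,0,0,0,-1]
    - [0,0,0,0,0,0,-1]

```text
time_s: 16.4
ee_pos: [0.5372, 0.0454, 0.0961]
eef_rot: [-3.142, 0.0, 0.142]
force: [-0.0, 0.6, -4.5]
grip_width: 0.0215
grip_force: 50.0
```

>>> jog_arm:
  motion:
    - [0,0,0.003,0,0,0,-1]
    - [0,0,0.003,0,0,0,-1]
    - [0,0,0.003,0,0,0,-1]
    - [0,0,0.002,0,0,0,-1]
    - [0,0,0,0,0,0,-1]

```text
time_s: 16.9
ee_pos: [0.5371, 0.0454, 0.085]
eef_rot: [-3.142, 0.001, 0.142]
force: [-0.0, -0.0, -4.6]
grip_width: 0.0215
grip_force: 50.0
```

>>> jog_arm:
  motion:
    - [0,0,0.001,0,0,0,-1]
    - [0,0,0.001,0,0,0,-1]
    - [0,0,0.001,0,0,0,-1]
    - [0,0,0,0,0,0,-1]

```text
time_s: 17.3
ee_pos: [0.5373, 0.0454, 0.0822]
eef_rot: [-3.142, 0.0, 0.142]
force: [-0.5, -0.5, -4.7]
grip_width: 0.0219
grip_force: 50.0
```

Everything is free so far, and contact is expected near 0.0815. I'll press down in small steps.

>>> jog_arm:
  motion:
    - [0,0,0.001,0,0,0,-1]
    - [0,0,0.001,0,0,0,-1]
    - [0,0,0.001,0,0,0,-1]
    - [0,0,0,0,0,0,-1]
  squeeze: 60

```text
time_s: 17.7
ee_pos: [0.5375, 0.0454, 0.0796]
eef_rot: [3.142, -0.001, 0.142]
force: [-2.2, 0.2, 1.1]
grip_width: 0.0214
grip_force: 60.0
```

>>> jog_arm:
  motion:
    - [0,0,0.001,0,0,0,-1]
    - [0,0,0.001,0,0,0,-1]
    - [0,0,0.001,0,0,0,-1]
    - [0,0,0,0,0,0,-1]

```text
time_s: 18.1
ee_pos: [0.5375, 0.0455, 0.0765]
eef_rot: [3.142, -0.001, 0.142]
force: [-1.1, -0.0, 5.8]
grip_width: 0.0213
grip_force: 60.0
```

>>> jog_arm:
  motion:
    - [0,0,0.001,0,0,0,-1]
    - [0,0,0.001,0,0,0,-1]
    - [0,0,0.001,0,0,0,-1]
    - [0,0,0,0,0,0,-1]

```text
time_s: 18.5
ee_pos: [0.5376, 0.0454, 0.0738]
eef_rot: [3.141, -0.001, 0.142]
force: [-3.9, -0.2, 8.6]
grip_width: 0.0215
grip_force: 60.0
```

>>> jog_arm:
  motion:
    - [0,0,0.001,0,0,0,-1]
    - [0,0,0,0,0,0,-1]

```text
time_s: 18.7
ee_pos: [0.5376, 0.0454, 0.0733]
eef_rot: [3.141, -0.001, 0.142]
force: [-4.9, -1.1, 13.7]
grip_width: 0.0214
grip_force: 60.0
```

>>> jog_arm:
  motion:
    - [0,0,0.0008,0,0,0,-1]
    - [0,0,0,0,0,0,-1]
    - [0,0,0,0,0,0,-1]

```text
time_s: 19.0
ee_pos: [0.5376, 0.0454, 0.0732]
eef_rot: [3.141, -0.001, 0.142]
force: [-11.2, -1.5, 23.5]
grip_width: 0.0214
grip_force: 60.0
```

>>> jog_arm:
  motion:
    - [-0.0004,0,0,0,0,0,-1]
    - [0,0,0,0,0,0,-1]
    - [0,0,0,0,0,0,-1]

```text
time_s: 19.3
ee_pos: [0.5376, 0.0454, 0.0733]
eef_rot: [3.141, -0.002, 0.142]
force: [-7.1, -1.0, 20.2]
grip_width: 0.0212
grip_force: 60.0
```

Run:
```python
from h import *
o=ctrl.get_obs()
for k in('ee_pos','eef_rot','force','moment','grip_force'): print(k,o[k])
```

```text
ee_pos [0.53759786 0.04543844 0.07326164]
eef_rot [ 3.14134628e+00 -2.18214661e-03  1.41893221e-01]
force [-7.05199609 -0.99557814 20.22842456]
moment [-0.02513127  1.37013022 -0.01429289]
grip_force 60.00621199607849
```

>>> jog_arm:
  motion:
    - [-0.0005,0,0.0004,0,0,0,-1]
    - [0,0,0,0,0,0,-1]
    - [0,0,0,0,0,0,-1]
    - [0,0,0,0,0,0,-1]

```text
time_s: 19.7
ee_pos: [0.5376, 0.0454, 0.0732]
eef_rot: [3.141, -0.004, 0.142]
force: [-5.3, 0.5, 22.7]
grip_width: 0.0217
grip_force: 60.0
```

Run:
```python
from h import *
o=ctrl.get_obs()
for k in('ee_pos','eef_rot','force','moment'): print(k,o[k])
```

```text
ee_pos [0.53761197 0.04540108 0.07324651]
eef_rot [ 3.14127241 -0.00354132  0.14180683]
force [-5.26048642  0.48920745 22.70383542]
moment [ 0.11514938  1.09001296 -0.02543008]
```

>>> jog_arm:
  motion:
    - [0,0,0,0,-0.003,0,-1]
    - [0,0,0,0,0,0,-1]
    - [0,0,0,0,0,0,-1]
    - [0,0,0,0,0,0,-1]

```text
time_s: 20.1
ee_pos: [0.5375, 0.0454, 0.0732]
eef_rot: [3.141, -0.0, 0.142]
force: [-6.4, -1.0, 22.2]
grip_width: 0.0217
grip_force: 60.0
```

Run:
```python
from h import *
o=ctrl.get_obs()
for k in('ee_pos','eef_rot','force','moment'): print(k,o[k])
```

```text
ee_pos [0.53752906 0.04538869 0.07320415]
eef_rot [ 3.14129616e+00 -3.43245031e-04  1.41774319e-01]
force [-6.42145895 -0.96675786 22.22976451]
moment [0.08659131 1.09887736 0.04918624]
```

```bash
python3 -c "
from station import ctrl
print(ctrl.hand_in())"
```

```text
the job is handed in; nothing more can be done
None
```

The dish is seated and released in the nest, the cover is on both dowels and held shut at the hard stop with about 22 N, and the job was handed in at about 20 s; full closure was judged from height and force, not a picture.

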